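# Snap the cover onto a drive case and keep it pressed

### The arm

A 7-joint arm with a two-finger parallel gripper is mounted at the origin on the work surface. World frame = base frame: x ahead of the robot, y to its left, z up, the work surface at z = 0. Lengths are in m, angles in rad, forces in N, time in s.
With the tool pointing down it reaches from about 0.4 to 0.875 m from the base axis. Payload 19.3 kg.
Tool frame: the origin (TCP) lies between the finger pads; the fingertips stand 17 mm ahead of it and the grasp point (between the pads) lies 2 mm behind it; z points along the fingers, x is the direction in which the jaws open and shut, and the axes are right-handed (so a half turn about z gives the same grasp; the last joint's range is limited). The gripper opens to 85 mm and grips with 20 to 120 N. Pads are 22 mm wide; open, the fingers measure 114 mm over their backs; the gripper's body (76 mm by 85 mm) begins 54 mm behind the grasp point. The pads swing forward as they close: fully open they stand 13 mm farther back than shut.
Start: joints at [1.16, 0.521, -0.036, 1.599, 0.021, 1.021, -0.113], TCP at [0.209, -0.589, 0.248] pointing down, gripper open.
Joint ranges: [-2.91, 2.91], [-0.3, 2.13], [-1.5, 1.42], [0.17, 2.43], [-1.26, 4.41], [0.16, 1.93], [-2.52, 2.52]. Speed limits (rad/s): [1.89, 1.89, 2.39, 2.39, 3.01, 3.01, 3.01].

### API

Orientations are given as [roll, pitch, yaw] about the fixed x, y, z axes, in that order (R = Rz(yaw) Ry(pitch) Rx(roll)).
In Python, from workcell import bot gives the robot as it stands. The module is installed in compiled form; this text tells all that it offers.
- The arm moves only by the tool arm_command, never from a script. Its argument "targets" is a list of rows, each a list of 6 numbers: the shift along the tool's x, y, z in mm, then the turn, a rotation vector about the tool's x, y, z in degrees. In form: [[x, y, z, wx, wy, wz], ...]. A call has 1 to 8 rows; each row shifts and turns the pose as measured when the row begins, along the tool's axes as they then stand; what a row does not reach is not made up. A row lasts 1/10 s, in which the tool goes at most 50 mm and 8.59 degrees, less where a joint would pass 70% of its speed; a pose out of reach is approached as far as the arm can. A call is refused whole if a number of a shift passes 50 or a number of a turn 8.59, either way. A call with a gripper value outside its range is refused whole. "grip" is the opening in per cent of the stroke, from 0 (shut) to 100 (fully open), set as the call begins (left out, the last holds). The fingers move at their own pace and stop on an object; "grip_force" is the grip in N (left out, the last holds). Time passes only in rows, so rows that do not move let the fingers close. It gives the time, the measured TCP pose, the force and the opening at its end, in the units of the state.
- bot.observe(): the state, without advancing time (a new reading comes with each control period).
- bot.grab_frame(name): name is "side" or "top" or "wrist"; returns a dict with "color" (420x560x3 uint8, red, green, blue), "depth" (420x560 float32, m along the optical axis (not along the pixel's ray), 0 where there is no reading), "fov_y" (degrees; the focal length in pixels is half the picture's height over the tangent of half this angle, whatever the lens; pixels are square), "cx", "cy" (the principal point, pixels), "R" (3x3) and "t" (3): a world point X has camera coordinates R X + t; the wrist camera has in their place "hand_eye" (4x4, takes a point from camera to tool coordinates, whose origin is the TCP and whose axes are the tool frame's). Camera axes: x right, y down, z forward; pixel columns grow to the right and rows downward; lengths in m; the calibration is good to about 2 mm. A picture is of the moment at which its call begins: read the wrist's pose just before it.
- bot.job_done(): hands the job in, once; it reports no verdict.
The state is a dict: "clock": time; "qpos": joint angles; "qd": joint speeds; "joint_efforts": joint torques, N m; "position": TCP position; "tool_rot": TCP orientation; "force": force on the tool from outside, world axes, zero at the start; "moment": the same for the moment, N m; "grip_width": finger opening in m.
Only numpy, scipy, OpenCV 4.12 (cv2) and the standard library are available. Lean on these libraries where they do the work, as an engineer would, in place of code of your own. Each camera call takes 0.05 s, during which the arm holds its last target. There are 200 camera calls.

### The job

Close up the loaded drive case in the holder: set the long blue finned cover on it, press it down until both orange end clips snap over its ends and it sits fully home, and keep pressing. Finish while still holding it pressed down firmly, without crushing the case, and leave everything else on the bench where it is.

Things in the scene. Friction and masses are not known exactly. Their poses are not given: they have to be found in the camera images.
- case: Open black drive case, 112 x 54 mm, walls 4 mm, in a grey holder 150 x 74 x 18 mm fixed to the bench. Origin: centre of the holder's underside, on the table; x along the length, z up. Inside 104 x 46 mm, at least 7 mm free over the green drive.
- case_rim (a point): Centre of the case's open mouth, level with its rim, 38 mm above the table. An orange sprung clip stands at each end of the case (55 to 67 mm from the centre along x, 30 mm wide, top 53 mm above the table); the long sides are free. The cover's plate lies on this rim when home.
- gasket: Two thin grey sealing strips (104 x 3 x 2 mm) fixed on top of the case's long walls; their tops are the rim, 38 mm above the table. The cover's plate is pressed onto them. Its origin is the same as the case's.
- cover: Loose blue cover, 116 x 56 mm, 42 mm tall, about 110 g, lying on its pegs. Origin: centre of its underside, at the peg tips; x along its length, z up; same turned half round. Up from the origin: four tapered corner pegs 0 to 10 mm (1.5 mm play each side in the case), plate 10 to 16 mm, rib above. Fully home: its origin 28 mm above the case's, same x, y, lengths in line.
- cover_rib (a point): Middle of the top of the cover's finned rib, 42 mm above the cover's origin: the place to grip. Rib 64 mm long (x), 24 mm wide (y), 26 mm tall above the plate. Pressed down, the cover meets the clips about 9 mm above home; resistance rises to 10 to 20 N, it snaps past about 6 mm above home, the force drops, then rises again at the rim. 10 to 20 N holds it down well.
- clip_far (a joint): Travel of the clip at the case's +x end: 0 = clip at rest, grows outward as it is pushed aside, 0.005 m at most; springs back to 0 over the cover's end after the snap.
- clip_near (a joint): The same for the clip at the case's -x end.
- short_cover: Loose grey cover of the same shape but 86 mm long: wrong for this case, leave it. It and the blue cover may lie on either side. Origin at the tips of its pegs.
- fan: Bystander: black cooling fan, 80 x 80 x 25 mm, lying flat; origin at the centre of its underside.
- mouse: Bystander: white mouse, about 100 x 58 x 32 mm; origin under its middle.
- pliers: Bystander: pliers with red handles, 155 mm long, 13 mm high; origin under the pivot, handles to -x.
- screwdriver: Bystander: yellow screwdriver 200 mm long, lying along its x.
- module_box: Bystander: white tray with a green memory module in it, 140 x 45 x 18 mm; origin under its centre.
- adapter: Bystander: small blue adapter, 41 x 34 x 14 mm; origin under its body.
- carton: Bystander: small cardboard box 90 x 60 x 40 mm; origin under its centre.
There are look-alikes about, which are no part of the job. What is meant by the cover is not pink or yellow, and is the smaller of those in its own colour.

How it is judged:
By the outcome, as a careful person would: the job done as asked, in the order asked, and still so for the second after the job is handed in, while the arm keeps its last pose, push and grip.
It also fails if it takes over 54 s, if anything falls off the work surface, if the arm or the gripper's body presses on something with over 40 N, if the wrist force passes 120 N, or if a joint passes its speed limit or range.

## Working session

There is one attempt and no reset: what is moved stays moved. The work goes in short steps, Python scripts to look and compute and a tool call to move; the robot and the scene stay as the last step left them, time stands still between calls to the robot, and variables do not carry over. Pictures are saved under pics/ and viewed, about 8 in all and at most 12, crops included, and the job is handed in when it is done.

Besides the shell and the picture viewer there is one more tool, called as name([rows], argument=value, ...), one row to a line, values as JSON. arm_command: Moves the arm, as the interface text tells. Its arguments: {"type":"object","properties":{"targets":{"type":"array"},"grip":{"type":"number"},"grip_force":{"type":"number"}},"required":["targets"]}

```bash
mkdir -p pics
cat > h.py <<'E'
import numpy as np, cv2, pickle
from workcell import bot
from scipy.spatial.transform import Rotation as Ro
def grab(n):
    s=bot.observe(); f=bot.grab_frame(n); f['s']=s
    pickle.dump(f,open(f'{n}.pkl','wb')); return f
def load(n): return pickle.load(open(f'{n}.pkl','rb'))
def cloud(f):
    d=f['depth']; h,w=d.shape; F=h/2/np.tan(np.radians(f['fov_y'])/2)
    v,u=np.mgrid[:h,:w]
    P=np.stack([(u-f['cx'])*d/F,(v-f['cy'])*d/F,d],-1)
    if 'hand_eye' in f:
        H=np.array(f['hand_eye']); P=P@H[:3,:3].T+H[:3,3]
        R=Ro.from_euler('xyz',f['s']['tool_rot']).as_matrix()
        return P@R.T+f['s']['position']
    return (P-np.array(f['t']))@np.array(f['R'])
def save(img,n): cv2.imwrite(f'pics/{n}.png',img[...,::-1])
E
python3 - <<'E'
from h import *
print(bot.observe())
a=grab('top');b=grab('side')
save(a['color'],'top0');save(b['color'],'side0')
E
```

```text
{'clock': 0.0, 'qpos': array([ 1.15979327,  0.52203957, -0.0362978 ,  1.60000837,  0.02120679,
        1.02107223, -0.11281782]), 'qd': array([-5.22948786e-04, -7.52270759e-04, -3.52754770e-04,  1.51797536e-03,
        9.19956010e-05,  8.54796876e-04, -2.16536737e-03]), 'joint_efforts': array([-3.11078315e-03, -9.27106977e+01,  1.97826102e+00, -3.69938529e+01,
        1.76790822e-02,  8.20021058e-03,  2.59024750e-05]), 'position': array([ 0.20874669, -0.58877619,  0.24770999]), 'tool_rot': array([ 3.14149144e+00,  1.13799181e-03, -1.23004324e+00]), 'force': array([-0.82666477, -0.41937832, -0.27871374]), 'moment': array([-0.00125081, -0.001467  ,  0.04693474]), 'grip_width': 0.08528222589696305}
```

View pics/top0.png

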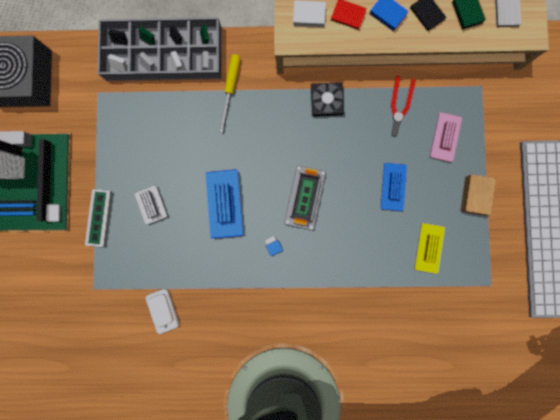

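View pics/side0.png

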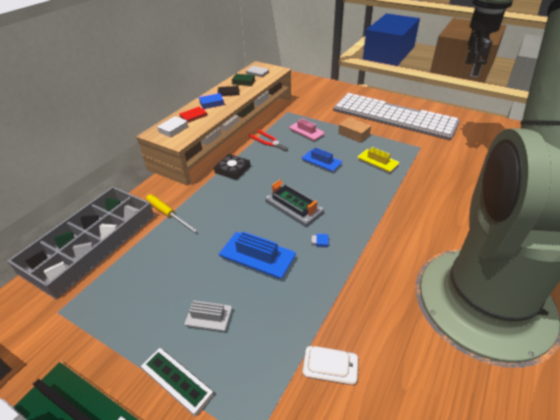

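Candidates in the top view are the large blue cover (225,204), smaller blue (394,187), pink (447,137), yellow (430,249) and the grey short cover (151,205). The smaller blue one at (394,187) fits the description, since it is neither pink nor yellow and is the smaller of the two blues. The case is at (306,198), with clips at about (312,172) and (300,222). Next I'll measure both and confirm in a crop.

Run:
```python
from h import *
f=load('top');P=cloud(f);c=f['color'];hsv=cv2.cvtColor(c,cv2.COLOR_RGB2HSV)
def rep(n,box,m):
    u0,v0,u1,v1=box; mm=np.zeros(m.shape,bool);mm[v0:v1,u0:u1]=m[v0:v1,u0:u1]
    Q=P[mm]; r=cv2.minAreaRect((Q[:,:2]*1000).astype(np.float32)); print(n,len(Q),r,'z',np.percentile(Q[:,2],[5,50,95]).round(4)); return Q
blue=(hsv[...,0]>98)&(hsv[...,0]<125)&(hsv[...,1]>140)
rep('small blue',(370,155,420,220),blue)
rep('sb rib',(370,155,420,220),blue&(P[...,2]>.03))
rep('big blue',(195,160,255,245),blue)
orr=(hsv[...,0]>5)&(hsv[...,0]<20)&(hsv[...,1]>170)
a=rep('clip a',(280,160,335,195),orr&(P[...,2]>.03));b=rep('clip b',(280,205,335,240),orr&(P[...,2]>.03))
rep('holder',(275,155,340,240),(P[...,2]>.009))
print(P[200,350],P[240,200])
k=cv2.resize(c[120:280,270:480],None,fx=3.6,fy=3.6,interpolation=cv2.INTER_CUBIC);save(k,'crop')
```

```text
small blue 1047 ((457.0855712890625, -189.1449737548828), (115.96153259277344, 335.12542724609375), 37.24262237548828) z [0.0133 0.0177 0.0434]
sb rib 300 ((456.4528503417969, -168.5276336669922), (63.36521530151367, 308.82666015625), 31.86790657043457) z [0.0323 0.0398 0.045 ]
big blue 2113 ((483.791748046875, 82.21283721923828), (179.5387725830078, 192.26614379882812), 4.496559143066406) z [0.0199 0.0243 0.0611]
clip a 41 ((558.1231079101562, -72.53852081298828), (23.113317489624023, 8.933391571044922), 76.03136444091797) z [0.0478 0.0514 0.0545]
clip b 39 ((422.4693908691406, -40.051422119140625), (26.00796890258789, 50.303096771240234), 74.12152099609375) z [0.0341 0.0501 0.0532]
holder 1841 ((485.69921875, -54.60498046875), (74.02806091308594, 178.75318908691406), 76.89131164550781) z [0.0159 0.0249 0.0513]
[ 0.49342725 -0.17234765 -0.00145391] [ 0.39825688  0.20354629 -0.00202401]
```

View pics/crop.png

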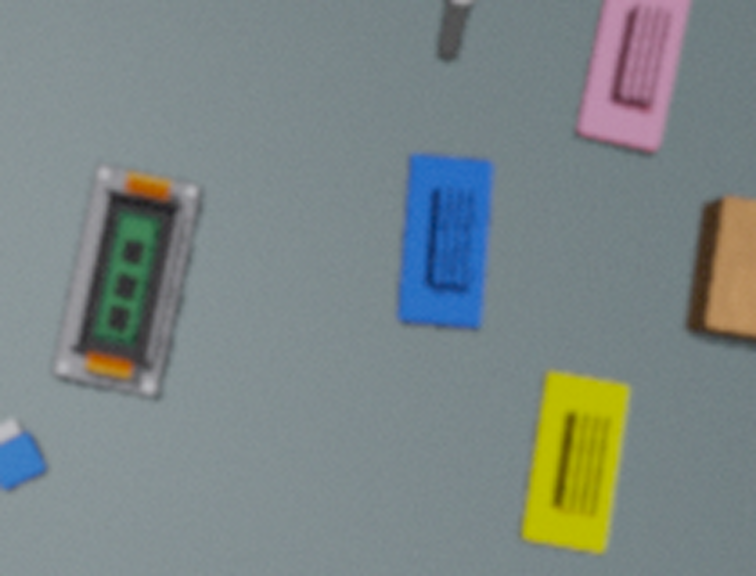

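The crop confirms it: the smaller blue finned cover is at crop (446,240), and the case with its green drive and orange clips is at (129,283). I'll refine the poses robustly and plan the approach.

```bash
cat >> h.py <<'E'
def rect(P,m):
    Q=P[m]; c=np.median(Q,0); Q=Q[np.linalg.norm(Q[:,:2]-c[:2],axis=1)<.095]
    return cv2.minAreaRect((Q[:,:2]*1000).astype(np.float32)),len(Q)
def pix2w(f,u,v,z):
    h=f['color'].shape[0]; F=h/2/np.tan(np.radians(f['fov_y'])/2)
    d=np.array([(u-f['cx'])/F,(v-f['cy'])/F,1.])
    if 'hand_eye' in f:
        H=np.array(f['hand_eye']);R=Ro.from_euler('xyz',f['s']['tool_rot']).as_matrix()
        o=R@H[:3,3]+f['s']['position']; d=R@H[:3,:3]@d
    else:
        R=np.array(f['R']); o=-R.T@np.array(f['t']); d=R.T@d
    return o+d*(z-o[2])/d[2]
E
python3 - <<'E'
from h import *
f=load('top')
# crop corners -> px ; plate top z=.016
def pc(l,z): 
    W=np.array([pix2w(f,270+u/3.6-.36,120+v/3.6-.36,z) for u,v in l]); print(W.mean(0).round(4)); return W
W=pc([(411,154),(493,160),(480,328),(399,320)],.016)
a=(W[0]+W[1])/2-(W[3]+W[2])/2; print('cover yaw',np.degrees(np.arctan2(a[1],a[0])),np.linalg.norm(a))
W=pc([(149,186),(109,365)],.053); a=W[0]-W[1]; print('case',np.degrees(np.arctan2(a[1],a[0])),np.linalg.norm(a))
W=pc([(101,167),(202,187),(157,396),(56,376)],.018)
a=(W[0]+W[1])/2-(W[3]+W[2])/2; print('holder yaw',np.degrees(np.arctan2(a[1],a[0])),np.linalg.norm(a))
E
```

```text
[ 0.5242 -0.2773  0.016 ]
cover yaw -6.027133642933553 0.11522761434389535
[ 0.4997 -0.0595  0.053 ]
case -13.449090181830048 0.12183646250944541
[ 0.499  -0.0607  0.018 ]
holder yaw -13.008900779140866 0.1466690279222368
```

```bash
cat >> h.py <<'E'
def plan(p,yaw,n,rest=True):
    s=bot.observe(); R=Ro.from_euler('xyz',s['tool_rot']); T=Ro.from_euler('xyz',[np.pi,0,np.radians(yaw)])
    w=(R.inv()*T).as_rotvec(); d=np.array(p)-s['position']
    print('now',s['position'].round(4),np.degrees(s['tool_rot']).round(2),'F',s['force'].round(1),'clk',s['clock'])
    for i in range(n):
        Ri=R*Ro.from_rotvec(w*i/n)
        print((Ri.inv().apply(d/n)*1000).round(1).tolist(),np.degrees(w/n).round(2).tolist())
E
python3 - <<'E'
from h import *
plan([.52,-.277,.25],-96,12)
E
```

```text
now [ 0.2088 -0.5888  0.2478] [ 1.800e+02  6.000e-02 -7.047e+01] F [-0.8 -0.2 -1. ] clk 0.1
[-15.8, -33.1, -0.2] [0.0, 0.0, 2.13]
[-17.0, -32.5, -0.2] [0.0, 0.0, 2.13]
[-18.2, -31.9, -0.2] [0.0, 0.0, 2.13]
[-19.4, -31.2, -0.2] [0.0, 0.0, 2.13]
[-20.5, -30.4, -0.2] [0.0, 0.0, 2.13]
[-21.7, -29.6, -0.2] [0.0, 0.0, 2.13]
[-22.7, -28.8, -0.2] [0.0, 0.0, 2.13]
[-23.8, -28.0, -0.2] [0.0, 0.0, 2.13]
[-24.8, -27.0, -0.2] [0.0, 0.0, 2.13]
[-25.8, -26.1, -0.2] [0.0, 0.0, 2.13]
[-26.8, -25.1, -0.2] [0.0, 0.0, 2.13]
[-27.7, -24.1, -0.2] [0.0, 0.0, 2.13]
```

arm_command([
  [-16, -33, 0, 0, 0, 2.1],
  [-17, -32.5, 0, 0, 0, 2.1],
  [-18, -32, 0, 0, 0, 2.1],
  [-19.5, -31, 0, 0, 0, 2.1],
  [-20.5, -30.5, 0, 0, 0, 2.1],
  [-21.5, -29.5, 0, 0, 0, 2.1],
  [-22.5, -29, 0, 0, 0, 2.1],
  [-24, -28, 0, 0, 0, 2.1],
], grip=100)

```text
clock: 0.9
position: [0.4189, -0.3775, 0.245]
tool_rot: [3.137, 0.003, -1.544]
force: [0.9, -0.8, 0.3]
grip_width: 0.0854
```

```bash
python3 -c "
from h import *
plan([.52,-.277,.25],-96,6)"
```

```text
now [ 0.4189 -0.3775  0.245 ] [ 1.7973e+02  1.7000e-01 -8.8450e+01] F [ 0.9 -0.8  0.3] clk 0.9
[-16.3, -17.3, -0.9] [0.05, 0.03, 1.26]
[-16.7, -16.9, -0.9] [0.05, 0.03, 1.26]
[-17.0, -16.6, -0.9] [0.05, 0.03, 1.26]
[-17.4, -16.2, -0.9] [0.05, 0.03, 1.26]
[-17.7, -15.8, -0.8] [0.05, 0.03, 1.26]
[-18.1, -15.4, -0.8] [0.05, 0.03, 1.26]
```

arm_command([
  [-16.5, -17.5, -1, 0, 0, 1.3],
  [-17, -17, -1, 0, 0, 1.3],
  [-17, -16.5, -1, 0, 0, 1.3],
  [-17.5, -16, -1, 0, 0, 1.3],
  [-18, -16, -1, 0, 0, 1.3],
  [-18, -15.5, -1, 0, 0, 1.3],
  [0, 0, 0, 0, 0, 0],
])

```text
clock: 1.6
position: [0.5274, -0.2659, 0.2491]
tool_rot: [3.134, 0.006, -1.679]
force: [-0.1, -0.3, -0.3]
grip_width: 0.0855
```

Run:
```python
from h import *
f=grab('wrist'); save(f['color'],'w1'); print(np.round(f['hand_eye'],3)); plan([.524,-.277,.25],-96,1)
P=cloud(f);hsv=cv2.cvtColor(f['color'],cv2.COLOR_RGB2HSV)
b=(hsv[...,0]>98)&(hsv[...,0]<125)&(hsv[...,1]>140)
print('plate',rect(P,b)); print('rib',rect(P,b&(P[...,2]>.034)), P[b][:,2].max(), np.median(P[b&(P[...,2]>.034)],0))
```

```text
[[ 1.    -0.     0.001 -0.   ]
 [-0.     0.962  0.274 -0.068]
 [-0.001 -0.274  0.962 -0.124]
 [ 0.     0.     0.     1.   ]]
now [ 0.5262 -0.2673  0.249 ] [179.52   0.28 -96.27] F [-0.1 -0.4  0.7] clk 1.65
[9.9, 1.2, -1.0] [0.48, 0.28, -0.26]
plate (((524.2416381835938, -277.01641845703125), (116.78057861328125, 116.4716567993164), 38.055335998535156), 6038)
rib (((528.5513916015625, -269.4075012207031), (102.17546844482422, 91.65528106689453), 39.023101806640625), 979) 0.3727367518441814 [ 0.52774312 -0.2758023   0.04059406]
```

View pics/w1.png

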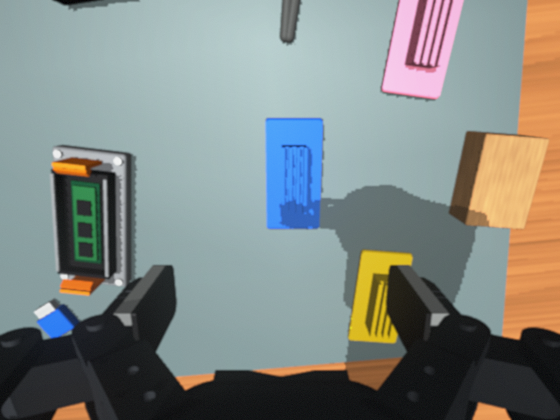

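The wrist view shows the blue cover with plate corners near (266,118), (323,118), (322,230) and (266,229). It lies nearly square to the jaws, and nothing is within finger range.

Run:
```python
from h import *
f=load('wrist')
W=np.array([pix2w(f,u,v,.016) for u,v in [(266,118),(323,118),(322,230),(266,229)]]);print(W.mean(0))
a=W[0]+W[1]-W[3]-W[2];print(np.degrees(np.arctan2(a[1],a[0])),np.linalg.norm(a)/2,np.linalg.norm(W[0]-W[1]))
# rib side edges by hue mask median columns at rib-top depth
P=cloud(f);hsv=cv2.cvtColor(f['color'],cv2.COLOR_RGB2HSV)
b=(hsv[...,0]>98)&(hsv[...,0]<125)&(hsv[...,1]>140)
b[:, :262]=0;b[:,327:]=0;b[:114]=0;b[234:]=0
m=b&(P[...,2]>.036)&(P[...,2]<.047);Q=P[m];print('rib',Q.mean(0),np.percentile(Q,[1,99],axis=0))
m=b&(P[...,2]>.006)&(P[...,2]<.022);Q=P[m];print('plate',cv2.minAreaRect((Q[:,:2]*1000).astype(np.float32)))
plan(np.r_[W.mean(0)[:2],.12],-96,4)
```

```text
[ 0.5234825  -0.27796156  0.016     ]
-5.857160564051874 0.11516404182390079 0.05545574675232309
rib [ 0.52499677 -0.27620678  0.04049355] [[ 0.49233885 -0.29041591  0.03713509]
 [ 0.55535048 -0.26219583  0.04205228]]
plate ((523.8347778320312, -277.0693664550781), (55.1460075378418, 114.5648193359375), 83.87913513183594)
now [ 0.5262 -0.2673  0.249 ] [179.52   0.28 -96.27] F [-0.1 -0.4  0.7] clk 1.65
[2.9, 0.1, 32.2] [0.12, 0.07, -0.07]
[2.8, 0.2, 32.2] [0.12, 0.07, -0.07]
[2.8, 0.3, 32.2] [0.12, 0.07, -0.07]
[2.8, 0.3, 32.2] [0.12, 0.07, -0.07]
```

arm_command([
  [3, 0, 32, 0.1, 0.1, 0],
  [3, 0, 32, 0.1, 0.1, 0],
  [3, 0, 32, 0.1, 0.1, 0],
  [2, 0, 32, 0.1, 0, 0],
  [0, 0, 25, 0, 0, 0],
  [0, 0, 15, 0, 0, 0],
  [0, 0, 0, 0, 0, 0],
], grip=75)

```text
clock: 2.35
position: [0.5199, -0.2837, 0.075]
tool_rot: [3.14, -0.003, -1.683]
force: [-0.7, 0.3, -0.4]
grip_width: 0.0645
```

```bash
python3 -c "
from h import *
plan([.524,-.277,.036],-96,3)"
```

```text
now [ 0.5199 -0.2837  0.075 ] [179.89  -0.18 -96.44] F [-0.7  0.3 -0.4] clk 2.35
[-2.4, -1.1, 13.0] [0.04, -0.06, -0.15]
[-2.4, -1.1, 13.0] [0.04, -0.06, -0.15]
[-2.4, -1.1, 13.0] [0.04, -0.06, -0.15]
```

arm_command([
  [-4, -2, 10, 0, -0.1, -0.2],
  [-3, -1, 12, 0, 0, -0.2],
  [0, 0, 10, 0, 0, 0],
  [0, 0, 6, 0, 0, 0],
  [0, 0, 0, 0, 0, 0],
])

```text
clock: 2.85
position: [0.5241, -0.2779, 0.0359]
tool_rot: [-3.142, -0.002, -1.676]
force: [-0.5, 0.5, -0.1]
grip_width: 0.0644
```

```bash
python3 -c "
from h import *
plan([.524,-.277,.036],-96,1)"
```

```text
now [ 0.5241 -0.2779  0.0359] [-1.800e+02 -1.300e-01 -9.604e+01] F [-0.5  0.5 -0.1] clk 2.85
[-0.9, 0.2, -0.1] [-0.0, -0.13, -0.04]
```

arm_command([
  [-0.5, 0, 0, 0, 0, 0],
  [0, 0, 0, 0, 0, 0],
  [0, 0, 0, 0, 0, 0],
  [0, 0, 0, 0, 0, 0],
  [0, 0, 0, 0, 0, 0],
  [0, 0, 0, 0, 0, 0],
  [0, 0, 0, 0, 0, 0],
], grip=0, grip_force=80)

```text
clock: 3.55
position: [0.5248, -0.2779, 0.0374]
tool_rot: [-3.14, -0.003, -1.676]
force: [0.1, -0.1, -1.2]
grip_width: 0.0226
```

arm_command([
  [0, 0, -10, 0, 0, 0],
  [0, 0, -20, 0, 0, 0],
  [0, 0, -30, 0, 0, 0],
  [0, 0, -30, 0, 0, 0],
  [0, 0, -20, 0, 0, 0],
  [0, 0, 0, 0, 0, 0],
])

```text
clock: 4.15
position: [0.5242, -0.2773, 0.1541]
tool_rot: [-3.14, -0.003, -1.676]
force: [0.3, -0.4, -1.3]
grip_width: 0.0222
```

Run:
```python
from h import *
f=grab('wrist'); save(f['color'],'w2'); print(bot.observe()['grip_width'])
plan([.4995,-.060,.145],-103.2,8)
```

```text
0.022292177138596506
now [ 0.5238 -0.2771  0.1528] [-1.7999e+02 -1.4000e-01 -9.6050e+01] F [ 0.2  0.6 -1.7] clk 4.2
[-26.7, 5.9, 0.9] [-0.0, -0.02, 0.89]
[-26.6, 6.3, 0.9] [-0.0, -0.02, 0.89]
[-26.5, 6.7, 0.9] [-0.0, -0.02, 0.89]
[-26.4, 7.1, 0.9] [-0.0, -0.02, 0.89]
[-26.3, 7.5, 0.9] [-0.0, -0.02, 0.89]
[-26.1, 7.9, 1.0] [-0.0, -0.02, 0.89]
[-26.0, 8.3, 1.0] [-0.0, -0.02, 0.89]
[-25.9, 8.8, 1.0] [-0.0, -0.02, 0.89]
```

View pics/w2.png

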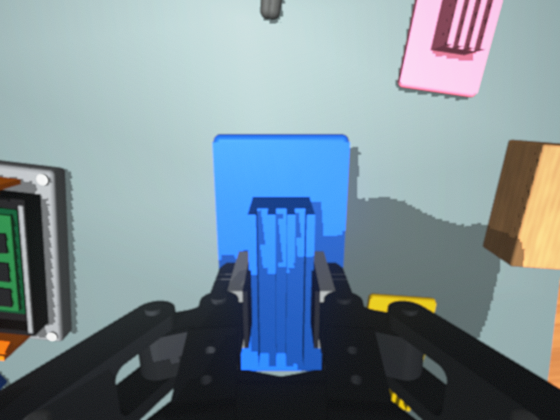

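The cover is gripped level and centred, with its far edge at row 134, columns 214–349. Next I'll measure its offset in the hand, then move partway to view the case beside the held cover.

Run:
```python
from h import *
f=load('wrist');s=f['s'];R=Ro.from_euler('xyz',s['tool_rot'])
z=s['position'][2]-.0214
for u,v in [(217,134),(346,134),(214,150),(349,150)]:
    print((R.inv().apply(pix2w(f,u,v,z)-s['position'])*1000).round(1))
plan([.47,-.175,.20],-103.2,6)
```

```text
[-25.7 -57.1  21.4]
[ 26.1 -57.1  21.6]
[-27.3 -50.7  21.4]
[ 27.7 -50.7  21.5]
now [ 0.5238 -0.2771  0.1528] [-1.7999e+02 -1.4000e-01 -9.6050e+01] F [ 0.2  0.6 -1.7] clk 4.2
[-16.0, 10.7, -7.9] [-0.0, -0.02, 1.19]
[-15.7, 11.0, -7.9] [-0.0, -0.02, 1.19]
[-15.5, 11.4, -7.9] [-0.0, -0.02, 1.19]
[-15.3, 11.7, -7.9] [-0.0, -0.02, 1.19]
[-15.0, 12.0, -7.9] [-0.0, -0.02, 1.19]
[-14.8, 12.3, -7.9] [-0.0, -0.02, 1.19]
```

arm_command([
  [-16, 10.5, -8, 0, 0, 1.2],
  [-15.5, 11, -8, 0, 0, 1.2],
  [-15.5, 11.5, -8, 0, 0, 1.2],
  [-15.5, 11.5, -8, 0, 0, 1.2],
  [-15, 12, -8, 0, 0, 1.2],
  [-15, 12, -8, 0, 0, 1.2],
  [0, 0, 0, 0, 0, 0],
  [0, 0, 0, 0, 0, 0],
])

```text
clock: 5.0
position: [0.4653, -0.1703, 0.1963]
tool_rot: [3.133, -0.002, -1.807]
force: [0.9, -0.3, -0.9]
grip_width: 0.0225
```

Run:
```python
from h import *
f=grab('wrist'); save(f['color'],'w3'); 
plan([.4995,-.060,.145],-103.2,8)
```

```text
now [ 0.4653 -0.1703  0.1962] [ 1.7948e+02 -1.0000e-01 -1.0355e+02] F [ 0.4 -0.6 -0.5] clk 5.05
[-14.4, -1.0, 6.4] [0.07, -0.01, -0.04]
[-14.4, -1.0, 6.4] [0.07, -0.01, -0.04]
[-14.4, -1.0, 6.4] [0.07, -0.01, -0.04]
[-14.4, -1.0, 6.4] [0.07, -0.01, -0.04]
[-14.4, -1.0, 6.4] [0.07, -0.01, -0.04]
[-14.4, -1.0, 6.4] [0.07, -0.01, -0.04]
[-14.4, -1.0, 6.4] [0.07, -0.01, -0.04]
[-14.4, -1.0, 6.4] [0.07, -0.01, -0.04]
```

View pics/w3.png

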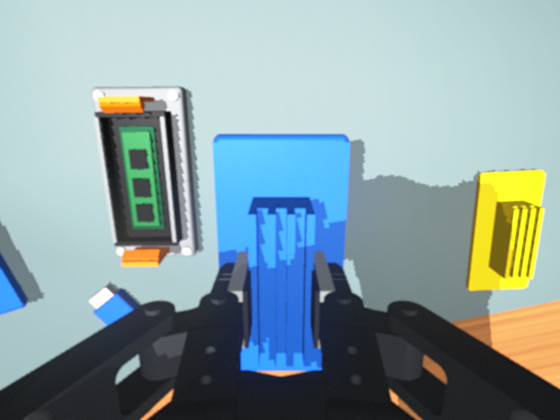

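The case is fully in view on the left: clips near (122,104) and (143,257), gasket strips at columns about 100–120 and 165–178. I'll zoom in to read edges.

Run:
```python
from h import *
f=load('wrist'); c=f['color'][78:276,82:207]
save(cv2.resize(c,None,fx=4,fy=4,interpolation=cv2.INTER_CUBIC)[:600*2][:800],'c3') if 0 else save(cv2.resize(c,None,fx=3,fy=3,interpolation=cv2.INTER_CUBIC),'c3')
```

```text
(no output)
```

View pics/c3.png

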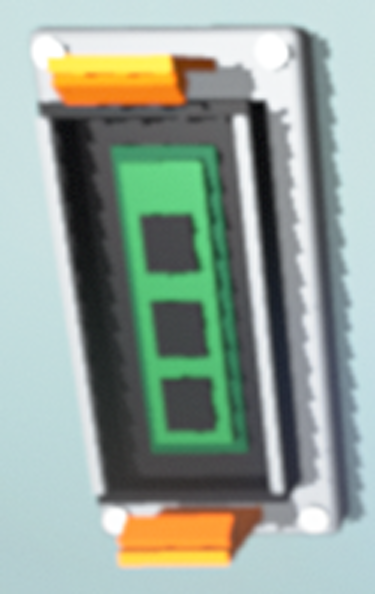

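Run:
```python
from h import *
f=load('wrist')
W=lambda u,v,z:pix2w(f,82+u/3-.33,78+v/3-.33,z)
yaw=lambda a:np.degrees(np.arctan2(a[1],a[0]))
r0,r1=W(240,115,.038),W(278,493,.038);l0,l1=W(45,117,.038),W(98,494,.038)
print('R',yaw(r0-r1),np.linalg.norm(r0-r1),'L',yaw(l0-l1),np.linalg.norm(l0-l1),'sep',np.linalg.norm(r0-l0),np.linalg.norm(r1-l1))
print('strips centre',(r0+r1+l0+l1)/4)
t=(W(52,57,.053)+W(172,57,.053))/2;b=(W(118,566,.053)+W(230,566,.053))/2
print('clips',(t+b)/2,yaw(t-b),np.linalg.norm(t-b))
TL,TR,BR=W(32,27,.018),W(300,28,.018),W(340,532,.018)
print('holder',(TL+BR)/2,yaw(TR-BR),np.linalg.norm(TR-BR),np.linalg.norm(TL-TR))
P=cloud(f)[78:276,82:207]
for n,(u,v) in {'rstrip':(255,300),'clipT':(110,65),'holder':(320,300)}.items(): print(n,np.median(P[v//3-1:v//3+2,u//3-1:u//3+2].reshape(-1,3),0).round(4))
```

```text
R -13.014306827871204 0.10371953323672604 L -13.605002338813085 0.10347271271320051 sep 0.04986057196886486 0.050927772352623794
strips centre [ 0.499313   -0.05960889  0.038     ]
clips [ 0.49873866 -0.05974227  0.053     ] -13.588291863766628 0.13300361199812055
holder [ 0.49984429 -0.0607877   0.018     ] -13.251346390911106 0.14651756843910793 0.07165540740727105
rstrip [ 0.4969 -0.0837  0.0365]
clipT [ 0.5622 -0.0736  0.0514]
holder [ 0.4899 -0.0935  0.0145]
```

```bash
python3 -c "
from h import *
plan([.5002,-.0597,.125],-103.3,6)"
```

```text
now [ 0.4653 -0.1703  0.1962] [ 1.7948e+02 -1.0000e-01 -1.0355e+02] F [ 0.4 -0.6 -0.5] clk 5.05
[-19.3, -1.4, 11.8] [0.09, -0.02, -0.04]
[-19.3, -1.4, 11.8] [0.09, -0.02, -0.04]
[-19.3, -1.4, 11.8] [0.09, -0.02, -0.04]
[-19.3, -1.4, 11.8] [0.09, -0.02, -0.04]
[-19.3, -1.4, 11.9] [0.09, -0.02, -0.04]
[-19.3, -1.4, 11.9] [0.09, -0.02, -0.04]
```

arm_command([
  [-19, -1.5, 10, 0.1, 0, 0],
  [-19, -1.5, 10, 0.1, 0, 0],
  [-19, -1.5, 12, 0.1, 0, 0],
  [-19, -1.5, 12, 0.1, 0, 0],
  [-19, -1.5, 12, 0.1, 0, 0],
  [-17, -1.5, 12, 0, 0, 0],
  [0, 0, 0, 0, 0, 0],
  [0, 0, 0, 0, 0, 0],
])

```text
clock: 5.85
position: [0.5019, -0.0655, 0.1204]
tool_rot: [3.137, -0.004, -1.813]
force: [-0.5, 0.2, -1.5]
grip_width: 0.0221
```

```bash
python3 -c "
from h import *
plan([.5002,-.0597,.09],-103.3,3)"
```

```text
now [ 0.5019 -0.0655  0.1204] [ 179.75   -0.24 -103.85] F [-0.5  0.2 -1.5] clk 5.85
[-1.8, 1.0, 10.1] [0.08, -0.08, -0.18]
[-1.8, 1.0, 10.1] [0.08, -0.08, -0.18]
[-1.8, 1.0, 10.1] [0.08, -0.08, -0.18]
```

arm_command([
  [-2, 1, 10, 0.1, -0.1, -0.2],
  [-2, 1, 10, 0.1, -0.1, -0.2],
  [-1.5, 1, 10, 0, 0, -0.1],
  [0, 0, 0, 0, 0, 0],
  [0, 0, 0, 0, 0, 0],
])

```text
clock: 6.35
position: [0.4996, -0.0618, 0.0876]
tool_rot: [3.141, -0.001, -1.806]
force: [1.0, 0.4, -0.7]
grip_width: 0.0226
```

Run:
```python
from h import *
f=grab('wrist');g=grab('side')
k=cv2.resize(g['color'][160:240,240:350],None,fx=4,fy=4,interpolation=cv2.INTER_CUBIC)
o=np.zeros((420,560+440,3),np.uint8);o[:,:560]=f['color'];o[:320,560:]=k;save(cv2.resize(o,(800,336)),'w4')
plan([.5002,-.0597,.078],-103.3,2)
```

```text
now [ 0.4997 -0.0617  0.0879] [ 1.7998e+02 -5.0000e-02 -1.0349e+02] F [ 0.2  1.1 -1.4] clk 6.45
[-1.0, 0.0, 4.9] [0.01, -0.03, -0.09]
[-1.0, 0.0, 4.9] [0.01, -0.03, -0.09]
```

View pics/w4.png

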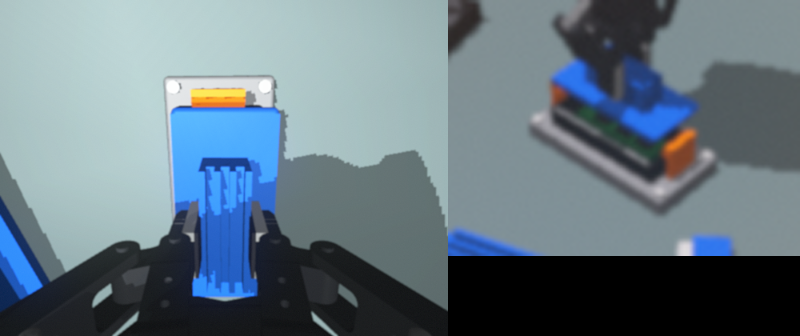

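The held cover is over the case and in line. It sits about 2 mm to the right of the clip centre (column 225 against 218–220), which matches the remaining -2 mm along tool x.

arm_command([
  [-2.5, 0, 1, 0, 0, -0.2],
  [-0.5, 0, 3, 0, 0, 0],
  [0, 0, 3, 0, 0, 0],
  [0, 0, 0, 0, 0, 0],
])

```text
clock: 6.85
position: [0.5011, -0.0585, 0.0812]
tool_rot: [-3.14, -0.001, -1.802]
force: [-0.1, 0.2, -1.6]
grip_width: 0.0223
```

```bash
python3 -c "
from h import *
plan([.5002,-.0597,.075],-103.3,1)"
```

```text
now [ 0.5011 -0.0585  0.0812] [-1.7992e+02 -3.0000e-02 -1.0326e+02] F [-0.1  0.2 -1.6] clk 6.85
[1.4, 0.6, 6.2] [-0.08, -0.03, 0.04]
```

arm_command([
  [0.8, 0.5, 2, 0, 0, 0],
  [0.4, 0, 2, 0, 0, 0],
  [0, 0, 2, 0, 0, 0],
  [0, 0, 0, 0, 0, 0],
])

```text
clock: 7.25
position: [0.5002, -0.0597, 0.0746]
tool_rot: [-3.14, -0.001, -1.802]
force: [-1.5, -0.2, -1.0]
grip_width: 0.0226
```

```bash
python3 -c "
from h import *
plan([.5002,-.0597,.075],-103.3,1)"
```

```text
now [ 0.5002 -0.0597  0.0746] [-1.7993e+02 -4.0000e-02 -1.0327e+02] F [-1.5 -0.2 -1. ] clk 7.25
[-0.0, 0.0, -0.4] [-0.07, -0.04, 0.03]
```

arm_command([
  [0, 0, 1, 0, 0, 0],
  [0, 0, 1, 0, 0, 0],
  [0, 0, 0, 0, 0, 0],
])

```text
clock: 7.55
position: [0.5003, -0.0598, 0.0729]
tool_rot: [-3.14, -0.001, -1.802]
force: [-1.8, 0.1, 2.5]
grip_width: 0.0226
```

arm_command([
  [0, 0, 1, 0, 0, 0],
  [0, 0, 0, 0, 0, 0],
])

```text
clock: 7.75
position: [0.5004, -0.0598, 0.0723]
tool_rot: [-3.14, -0.001, -1.803]
force: [-3.5, 0.1, 4.2]
grip_width: 0.0224
```

arm_command([
  [0, 0.5, 1.5, 0, 0, 0],
  [0, 0, 1.5, 0, 0, 0],
])

```text
clock: 7.95
position: [0.5005, -0.0597, 0.0701]
tool_rot: [-3.138, -0.0, -1.803]
force: [-4.1, 1.1, 7.2]
grip_width: 0.0224
```

arm_command([
  [0, 0, 2, 0, 0, 0],
])

```text
clock: 8.05
position: [0.5003, -0.0597, 0.0681]
tool_rot: [-3.138, -0.0, -1.802]
force: [-3.0, 0.0, -3.4]
grip_width: 0.0226
```

arm_command([
  [0, 0, 1.5, 0, 0, 0],
  [0, 0, 1, 0, 0, 0],
])

```text
clock: 8.25
position: [0.5, -0.0596, 0.065]
tool_rot: [-3.139, -0.0, -1.802]
force: [0.0, 0.1, -1.3]
grip_width: 0.0225
```

arm_command([
  [0, 0, 1, 0, 0, 0],
])

```text
clock: 8.35
position: [0.5001, -0.0596, 0.0647]
tool_rot: [-3.139, -0.0, -1.803]
force: [-14.1, 2.0, 49.7]
grip_width: 0.0225
```

arm_command([
  [0, 0, 0.2, 0, 0, 0],
])

```text
clock: 8.45
position: [0.5001, -0.0596, 0.0648]
tool_rot: [-3.139, -0.0, -1.803]
force: [-2.2, 0.8, 2.6]
grip_width: 0.0225
```

arm_command([
  [0, 0, 0.4, 0, 0, 0],
  [0, 0, 0.4, 0, 0, 0],
])

```text
clock: 8.65
position: [0.5002, -0.0597, 0.0648]
tool_rot: [-3.139, -0.0, -1.803]
force: [-5.9, 1.4, 13.8]
grip_width: 0.0221
```

Run:
```python
from h import *
f=grab('wrist');g=grab('side');t=grab('top')
k=cv2.resize(g['color'][160:240,240:350],None,fx=4,fy=4,interpolation=cv2.INTER_CUBIC)
o=np.zeros((420,560+440,3),np.uint8);o[:,:560]=f['color'];o[:320,560:]=k;save(cv2.resize(o,(800,336)),'w5')
for i in range(6):
    bot.grab_frame('wrist'); s=bot.observe(); print(s['clock'],s['force'].round(1),s['position'].round(4))
```

```text
8.85 [-4.8  0.6 13.8] [ 0.5002 -0.0596  0.0648]
8.9 [-4.9  0.9 11.7] [ 0.5002 -0.0596  0.0648]
8.95 [-5.3  1.7 12.6] [ 0.5002 -0.0596  0.0648]
9.0 [-5.1  1.5 12.4] [ 0.5002 -0.0596  0.0648]
9.05 [-5.2  0.8 12.3] [ 0.5002 -0.0597  0.0648]
9.1 [-5.1  1.6 13.1] [ 0.5002 -0.0596  0.0648]
```

View pics/w5.png

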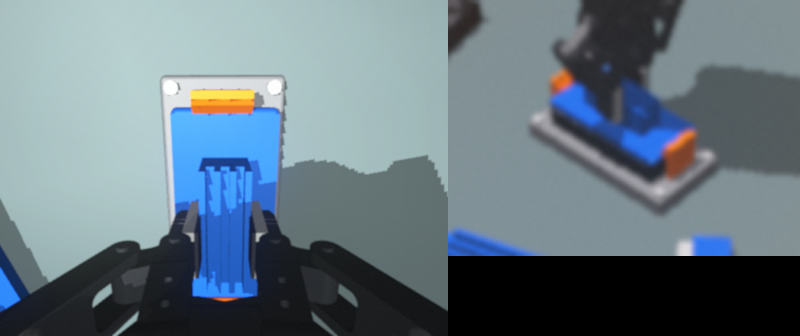

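Both orange clips now overlap the cover's ends: far clip at (222,101), near clip at (680,155) in the side inset. The cover lies flat on the rim. The push holds steady at about 13 N, and the tool height (0.0648 m) matches the expected home height (about 0.065 m). Handing in.

```bash
python3 -c "
from h import *
s=bot.observe();print(s['force'],s['grip_width']);print(bot.job_done())"
```

```text
[-5.08362179  1.64639602 13.10284102] 0.022367551300379398
the job is handed in; nothing more can be done
None
```

I gripped the smaller blue cover by its rib, set it on the case and pressed it down until it snapped past both clips. I handed the job in at about 9.1 s, still pressing with about 13 N.

- **Snap:** the upward force rose to about 7 N in the readings and then dropped. That is below the 10–20 N you gave, probably because I only read the force between steps and missed the peak.
- **Seating:** the tool stopped at 64.8 mm. That is within 1 mm of the 65.4 mm I expected for fully home. The last pictures show both orange clips over the cover's ends and the cover flat on the rim.
- **Push:** it held steady at 12–14 N, with a sideways force of about 5 N that I left as it was.
- **Force spike:** on reaching the rim, one step read 50 N for a single reading (about 0.1 s). I eased it off at once, and nothing looked damaged in the pictures, but it was well above the 10–20 N needed.
- **Other things on the bench:** I never touched anything else. I didn't check their positions again at the end.

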